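# Leak check of a capped tube

## Task

Check the tall capped tube for leaks: draw it straight up out of its well in the rack until it is clear, then lay it over on its side in the air and hold it level with its cap centred above the glass dish, a hand's breadth or two above the dish. Do not put it down: finish while holding it there, still, with the tube touching nothing but the gripper. Leave the two short vials in their wells and the dish where it stands.

Things in the scene. Friction and masses are not known exactly. Their poses are not given: they have to be found in the camera images.
- tube: The tall tube: rigid white centrifuge tube, 115 mm tall, about 60 g; cylinder 28 mm in diameter with flat foot; fixed screw cap 34 mm in diameter from 93 to 115 mm above the foot. Origin: centre of the foot; z runs towards the cap. It stands loosely upright in one of the rack's three wells, foot 7 mm above the table, 77 mm of it out above the rack.
- tube_cap (a point): Centre of the tube's cap, on the tube's axis 104 mm from the foot.
- rack: Grey rack block fixed to the table, 66 (x) x 214 (y) x 45 (z) mm, with a 6 mm high flange at each end (256 mm over all). Origin: centre of its underside. Three upright round wells, 31 mm wide, 38 mm deep (floor 7 mm above the table), in a row at its own y = -70, 0 and +70 mm; one holds the tall tube, the others the short vials.
- vial_a: Short white sample vial, 28 mm in diameter, 62 mm tall, standing in one well with 24 mm out above the rack. To be left alone. Origin: centre of its foot, z up.
- vial_b: Another short vial like vial_a, in another well. To be left alone.
- dish: Round open glass dish, 93 mm in diameter, 46 mm high, loose on the table. Origin: centre of its underside, z up.
Not all that is in view belongs to the job. There is more than one size of the dish; the job needs the larger. Several things have the shape of the tube; the one meant has the colours described above.

How it is judged (in metres and radians):
On the way:
1. the tube is drawn out of its well: still upright (within 15 degrees), its foot at least 5 mm above the rack's top, held by the fingers (z of tube in the frame of rack above 0.05 m and angle between tube's own z axis and vertical below 0.262 rad and contact force between tube and the fingers above 0.5 N), for 0.1 s.
At the end, for the whole second after the job is handed in: The fingers alone hold the tube at rest on its side (within 15 degrees of level), cap centre within 30 mm of above the dish centre and 110 to 300 mm above the table, foot over 80 mm up; vials upright, moved under 15 mm; dish upright, moved under 30 mm (angle between tube's own z axis and vertical between 1.309 and 1.833 rad and horizontal distance between tube_cap and dish below 0.03 m and height (world z) of tube_cap between 0.11 and 0.3 m and height (world z) of tube above 0.08 m and contact force between tube and the fingers above 0.5 N and contact force between tube and rack below 0.1 N and contact force between tube and dish below 0.1 N and contact force between tube and vial_a below 0.1 N and contact force between tube and vial_b below 0.1 N and linear speed of tube below 0.02 m/s and angular speed of tube below 0.15 rad/s and distance of dish from where it was at the start of the episode below 0.03 m and angle between dish's own z axis and vertical below 0.1 rad and distance of each of vial_a, vial_b from where it was at the start of the episode below 0.015 m and angle between each of vial_a, vial_b's own z axis and vertical below 0.2 rad); the arm keeps its last pose, push and grip.
It fails at once if a short vial is pulled or knocked out of place (15 mm) (distance of any of vial_a, vial_b from where it was at the start of the episode above 0.015 m).
It fails at once if the dish is pushed more than 30 mm (distance of dish from where it was at the start of the episode above 0.03 m).
It also fails if it takes over 42 s, if anything falls off the work surface, if the arm or the gripper's body presses on something with over 40 N, if the wrist force passes 120 N, or if a joint passes its speed limit or range.

## Robot

A 6-joint arm with a two-finger parallel gripper is mounted at the origin on a cart in front of the work surface, level with it; the furniture and walls round the work are solid. World frame = base frame: x ahead of the robot, y to its left, z up, the work surface at z = 0. Lengths are in m, angles in degrees, forces in N, time in s.
With the tool pointing down it reaches from about 0.375 to 0.9 m from the base axis. Payload 3.1 kg.
Tool frame: the origin (TCP) lies on the centre line of the jaws, within the pads' length; the fingertips stand 17 mm ahead of it and the grasp point (between the pads) lies 2 mm behind it; z points along the fingers, y is the line along which they close (so a half turn about z gives the same grasp; the last joint's range is limited). The gripper opens to 87 mm and grips with 3 to 60 N. Pads are 19 mm wide; open, the fingers measure 117 mm over their backs; the gripper's body (75 mm by 190 mm) begins 51 mm behind the grasp point.
Start: joints at [53.944, 30.224, 82.088, -0, 67.689, -10.227], TCP at [0.272, 0.563, 0.24] pointing down, gripper open.
Joint ranges: [-176.69, 176.69], [-43.24, 126.21], [12.49, 139.97], [-82, 262], [0, 151.66], [-163.58, 163.58]. Speed limits (degrees/s): [159.86, 159.86, 180, 180, 180, 180].

## Interface

Orientations are given as a 3x3 rotation matrix whose columns are the frame's x, y, z axes.
In Python, from rig import bot, imaging, finder gives the robot as it stands. The module is installed in compiled form; this text tells all that it offers.
- The arm moves only by the tool play_rows, never from a script. Its argument "motion" is a list that holds one entry, the list of rows, each a list of 6 numbers: the shift along the tool's x, y, z in m, then the turn, a rotation vector about the tool's x, y, z in degrees. In form: [[[dx, dy, dz, wx, wy, wz], ...]]. A call has 1 to 8 rows; each row is the pose to reach, as a shift and turn from the pose commanded when the call began, along the tool's axes at that moment; what a row does not reach only later rows make up. A row lasts 1/12 s, in which the tool goes at most 41.7 mm and 7.16 degrees, less where a joint would pass 70% of its speed; a pose out of reach is approached as far as the arm can. A call with a gripper value outside its range is refused whole. "fingers" is the finger opening in m, from 0 to 0.087, set as the call begins (left out, the last holds). The fingers move at their own pace and stop on an object; the grip force is fixed at half the most. Time passes only in rows, so rows that repeat a pose let the fingers close. It gives the time, the measured TCP pose, the force, the opening and the grip force at its end, in the units of the state.
- bot.read_state(): the state, without advancing time (a new reading comes with each control period).
- imaging.capture(name): name is "scene" or "top" or "wrist"; returns a dict with "frame" (400x640x3 uint8, red, green, blue), "camera_matrix" (3x3 intrinsics, pixels), "R" (3x3) and "t" (3): a world point X has camera coordinates R X + t. Camera axes: x right, y down, z forward; pixel columns grow to the right and rows downward; lengths in m; the calibration is good to about 2 mm. A picture is of the moment at which its call begins. There is no depth.
- bot.hand_in(): hands the job in; it is judged then, once.
Trained networks look in the newest picture that a camera, given by its name, has taken for a name from the list of things; names that differ only in an ending like _2 or _b are one class to them, and where a whole thing is asked for, a point or a joint stands for the part that bears it (a point fixed in the world has none). Each returns a list of dicts, best first, with "confidence" (0 to 1); they miss things now and then, are a little off and sometimes report something else, mostly with a low value. They report only what shows in the picture. A call takes as long as a camera call. They do not tell look-alikes from the thing itself.
- finder.recognise(camera, name): "at" ([x, y, z] in m, in world coordinates, good to about 4 mm: the middle of the surface that is visible of it).
- finder.outline_of(camera, name): "pixels" (400x640 bool, what is visible of it).
The state is a dict: "time_s": time; "joint_positions": joint angles; "qvel": joint speeds; "tau": joint torques, N m; "position": TCP position; "tcp_rot": TCP orientation; "force": force on the tool from outside, world axes, zero at the start; "moment": the same for the moment, N m; "opening": opening from 0.0 (shut) to 1.0 (fully open); "grasp_force": force on a finger pad.
Only numpy, scipy, OpenCV 4.12 (cv2) and the standard library are available. Lean on these libraries where they do the work, as an engineer would, in place of code of your own. Each camera call takes 0.05 s, during which the arm holds its last target. There are 200 camera calls.

## Working session

There is one attempt and no reset: what is moved stays moved. The work goes in short steps, Python scripts to look and compute and a tool call to move; the robot and the scene stay as the last step left them, time stands still between calls to the robot, and variables do not carry over. Pictures are saved under pics/ and viewed, at most 10 in all, crops included, and the job is handed in when it is done.

Besides the shell and the picture viewer there is one more tool, called as name(argument=value, ...) on one line, values as JSON. play_rows: Moves the arm, as the interface text tells. Its arguments: {"type":"object","properties":{"motion":{"type":"array"},"fingers":{"type":"number"}},"required":["motion"]}

```bash
mkdir -p pics
python3 - <<'E'
from rig import bot, imaging, finder
import cv2,numpy as np
s=bot.read_state(); print(s['time_s'],s['position'],np.round(s['tcp_rot'],3).tolist())
for c in ['scene','top']:
    d=imaging.capture(c); cv2.imwrite(f'pics/{c}0.png',d['frame'][:,:,::-1])
    print(c,'campos',(-d['R'].T@d['t']).round(3))
    for n in ['tube','tube_cap','rack','vial_a','dish']:
        for r in finder.recognise(c,n):
            p=np.array(r['at']);q=d['camera_matrix']@(d['R']@p+d['t']);print(n,round(r['confidence'],2),p.round(3),(q[:2]/q[2]).round())
E
```

```text
0.0 [0.2718907  0.56201317 0.23855851] [[-0.9, 0.436, -0.001], [0.436, 0.9, -0.002], [0.0, -0.002, -1.0]]
scene campos [ 0.041 -0.669  0.578]
tube 0.93 [ 0.468 -0.147  0.097] [317. 223.]
tube 0.83 [ 0.588 -0.087  0.073] [339. 201.]
tube_cap 0.75 [ 0.59  -0.084  0.073] [339. 200.]
tube_cap 0.7 [ 0.464 -0.148  0.096] [316. 225.]
rack 0.88 [ 0.47  -0.236  0.043] [347. 264.]
vial_a 0.54 [ 0.479 -0.211  0.061] [342. 249.]
vial_a 0.51 [ 0.495 -0.288  0.06 ] [375. 264.]
dish 0.74 [0.491 0.235 0.018] [238. 185.]
dish 0.61 [0.534 0.111 0.025] [274. 194.]
top campos [ 0.318 -0.052  1.001]
tube 0.67 [ 0.586 -0.08   0.114] [312. 169.]
tube 0.56 [ 0.472 -0.139  0.122] [347. 217.]
tube_cap 0.86 [ 0.59  -0.074  0.111] [308. 168.]
tube_cap 0.49 [ 0.468 -0.131  0.125] [344. 219.]
rack 0.78 [ 0.477 -0.209  0.046] [375. 217.]
vial_a 0.69 [ 0.483 -0.203  0.07 ] [374. 212.]
vial_a 0.49 [ 0.498 -0.273  0.071] [404. 202.]
vial_a 0.38 [ 0.533  0.117 -0.001] [231. 215.]
dish 0.96 [0.531 0.119 0.   ] [230. 216.]
dish 0.69 [0.497 0.243 0.   ] [178. 237.]
```

View pics/scene0.png

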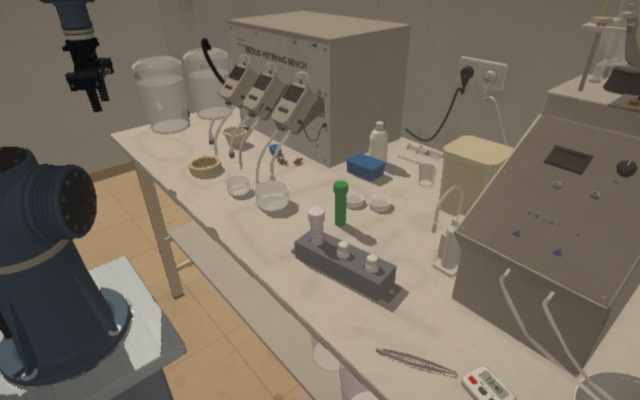

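View pics/top0.png

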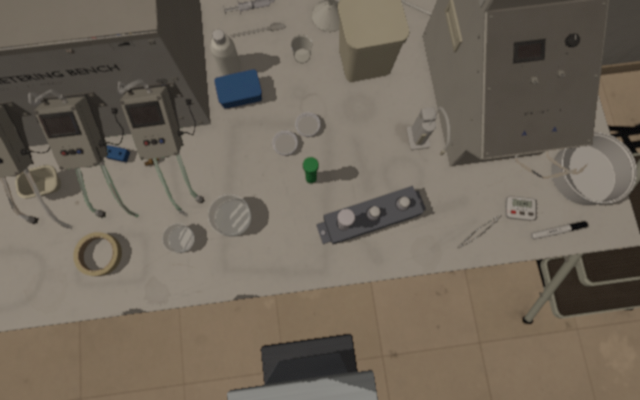

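The white tube stands in the rack's left well (scene 317,215; top 346,217), and the green tube at (339,200) is a decoy. The larger dish is at scene (272,195), top (230,216), with the smaller one to its left. Next I'll measure these more precisely.

```bash
cat > h.py <<'E'
from rig import bot, imaging, finder
import cv2,numpy as np
def ray(d,uv,z):
    r=d['R'].T@np.linalg.solve(d['camera_matrix'],[uv[0],uv[1],1.]); c=-d['R'].T@d['t']
    return c+r*(z-c[2])/r[2]
def pix(d,p):
    q=d['camera_matrix']@(d['R']@np.array(p)+d['t']); return q[:2]/q[2]
E
python3 - <<'E'
from h import *
for c in ['top','scene']:
    d=imaging.capture(c)
    for n,z in [('tube',.122),('tube_cap',.111),('vial_a',.069),('dish',.046)]:
        for r in finder.outline_of(c,n):
            m=r['pixels'].astype(np.uint8)
            k=cv2.findContours(m,0,2)[0]; k=max(k,key=cv2.contourArea)
            (x,y),rad=cv2.minEnclosingCircle(k)
            print(c,n,round(r['confidence'],2),cv2.boundingRect(k),(round(x,1),round(y,1)),round(rad,1),ray(d,(x,y),z).round(4), ray(d,(x,y),z/2).round(4))
    if c=='top':
        f=d['frame']; crop=f[130:270,180:440]; cv2.imwrite('pics/crop.png',cv2.resize(crop,None,fx=3,fy=3,interpolation=2)[:,:,::-1])
E
```

```text
top tube 0.92 (303, 158, 15, 27) (310.0, 170.9) 13.2 [ 0.5789 -0.0765  0.122 ] [ 0.5971 -0.0781  0.061 ]
top tube 0.52 (337, 209, 17, 22) (344.5, 219.5) 10.6 [ 0.467  -0.1332  0.122 ] [ 0.4774 -0.1388  0.061 ]
top tube_cap 0.85 (302, 157, 17, 28) (310.0, 170.5) 13.6 [ 0.5831 -0.0769  0.111 ] [ 0.5996 -0.0784  0.0555]
top tube_cap 0.64 (337, 210, 17, 21) (345.0, 220.0) 10.4 [ 0.4677 -0.135   0.111 ] [ 0.477  -0.1402  0.0555]
top vial_a 0.71 (366, 207, 14, 14) (373.0, 212.9) 7.1 [ 0.4822 -0.2018  0.069 ] [ 0.4883 -0.2073  0.0345]
top vial_a 0.7 (396, 197, 14, 14) (402.5, 203.5) 7.4 [ 0.4945 -0.2691  0.069 ] [ 0.5011 -0.2771  0.0345]
top dish 0.95 (162, 224, 33, 30) (177.9, 238.0) 16.4 [0.4871 0.2296 0.046 ] [0.4911 0.2364 0.023 ]
top dish 0.77 (207, 195, 45, 43) (229.2, 215.8) 22.7 [0.5219 0.1132 0.046 ] [0.5269 0.1172 0.023 ]
top dish 0.28 (396, 198, 14, 13) (402.5, 203.5) 7.1 [ 0.4989 -0.2744  0.046 ] [ 0.5033 -0.2798  0.023 ]
scene tube 0.94 (335, 180, 13, 46) (341.0, 202.5) 22.6 [ 0.5335 -0.1506  0.122 ] [ 0.5994 -0.0812  0.061 ]
scene tube 0.62 (308, 207, 17, 38) (316.0, 225.4) 18
[... 315 characters left out ...]
(372.1, 262.4) 9.0 [ 0.4516 -0.3183  0.111 ] [ 0.5003 -0.2767  0.0555]
scene vial_a 0.77 (337, 241, 12, 16) (342.9, 248.6) 8.1 [ 0.4753 -0.2189  0.069 ] [ 0.5047 -0.1884  0.0345]
scene vial_a 0.76 (365, 254, 14, 18) (371.5, 262.6) 9.3 [ 0.4873 -0.2862  0.069 ] [ 0.5175 -0.2603  0.0345]
scene vial_a 0.6 (291, 231, 111, 72) (347.5, 264.0) 58.6 [ 0.45   -0.2585  0.069 ] [ 0.4777 -0.2307  0.0345]
scene vial_a 0.25 (254, 180, 36, 31) (271.5, 194.2) 18.9 [0.4889 0.0538 0.069 ] [0.5192 0.1028 0.0345]
scene dish 0.78 (254, 179, 36, 32) (271.5, 194.0) 18.8 [0.5097 0.0872 0.046 ] [0.5299 0.1199 0.023 ]
scene dish 0.57 (227, 176, 23, 19) (237.9, 183.7) 11.9 [0.4724 0.1942 0.046 ] [0.4911 0.2315 0.023 ]
```

View pics/crop.png

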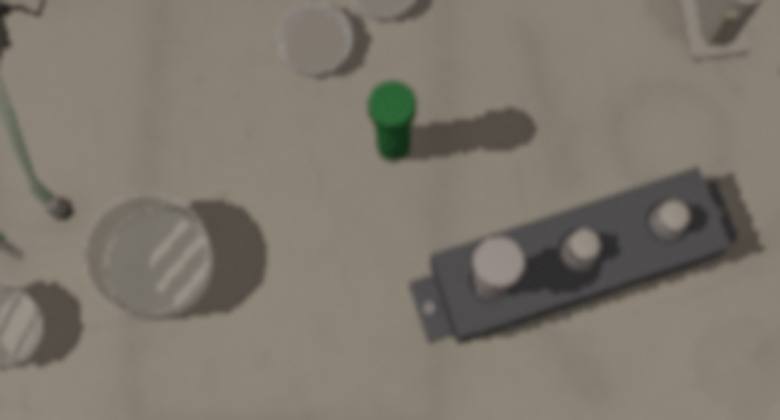

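The crop shows the cap's top centre at (346,217.3) in the full image, the vial tops at (375,211) and (404.3,201.7), and the big dish at (230,216). The cable's end is about 3 cm from the dish, on its left.

Run:
```python
from h import *
d=imaging.capture('top')
for uv,z in [((346,217.3),.122),((375,211),.069),((404.3,201.7),.069),((230,216),.03),((200,199.5),.02)]: print(uv,ray(d,uv,z).round(4))
s=imaging.capture('scene')
for p in [(.475,-.138,.122),(.4826,-.205,.069),(.5,-.272,.069),(.526,.117,0.0)]: print(p,pix(s,p).round(1))
st=bot.read_state()
# rows for path to above tube: tool-frame shift
R=np.array(st['tcp_rot']); print((R.T@(np.array([.475,-.138,.20])-st['position'])).round(4))
```

```text
(346, 217.3) [ 0.4711 -0.1369  0.122 ]
(375, 211) [ 0.4859 -0.2067  0.069 ]
(404.3, 201.7) [ 0.498  -0.2737  0.069 ]
(230, 216) [0.5246 0.1143 0.03  ]
(200, 199.5) [0.5744 0.1811 0.02  ]
(0.475, -0.138, 0.122) [316.3 210.2]
(0.4826, -0.205, 0.069) [340.8 243.8]
(0.5, -0.272, 0.069) [370.6 256.1]
(0.526, 0.117, 0.0) [271.6 202.1]
[-0.4877 -0.5422  0.0396]
```

play_rows(motion=[[[-0.03, -0.03, 0, 0, 0, 3], [-0.06, -0.06, 0, 0, 0, 8], [-0.085, -0.09, 0, 0, 0, 14], [-0.11, -0.12, 0, 0, 0, 20], [-0.135, -0.15, 0, 0, 0, 26], [-0.16, -0.18, 0, 0, 0, 32], [-0.185, -0.205, 0, 0, 0, 38], [-0.21, -0.235, 0, 0, 0, 44]]], fingers=0.087)

```text
time_s: 1.87
position: [0.3596, 0.2583, 0.2399]
tcp_rot: [[-0.34, 0.94, 0.002], [0.94, 0.34, 0.001], [0.0, 0.002, -1.0]]
force: [2.2, 0.2, -0.6]
opening: 0.999
grasp_force: 0.0
```

play_rows(motion=[[[-0.04, -0.002, 0, 0, 0, 1], [-0.08, -0.004, 0, 0, 0, 2], [-0.12, -0.006, 0, 0, 0, 3], [-0.16, -0.01, 0, 0, 0, 4], [-0.2, -0.014, 0, 0, 0, 5], [-0.24, -0.018, 0, 0, 0, 6], [-0.28, -0.021, 0, 0, 0, 7], [-0.31, -0.024, 0, 0, 0, 8]]])

```text
time_s: 2.53
position: [0.4445, -0.043, 0.24]
tcp_rot: [[-0.208, 0.978, 0.002], [0.978, 0.208, -0.001], [-0.002, 0.002, -1.0]]
force: [1.0, 1.1, -0.2]
opening: 1.004
grasp_force: 0.0
```

```bash
cat > kin.py <<'E'
from h import *
import json
s=bot.read_state()
open('log.jsonl','a').write(json.dumps({'q':list(map(float,s['joint_positions'])),'p':list(map(float,s['position'])),'R':np.array(s['tcp_rot']).tolist()})+'\n')
E
python3 - <<'E'
from kin import *
R=np.array(s['tcp_rot']);p=s['position']
print(s['time_s'],np.round(p,4),R.round(3).tolist(),np.round(s['joint_positions'],2))
print('to tube',(R.T@(np.array([.471,-.137,.19])-p)).round(4), 'yaw err',11.2-np.degrees(np.arctan2(R[1,1],R[0,1])))
E
```

```text
2.5333 [ 0.4445 -0.043   0.24  ] [[-0.208, 0.978, 0.002], [0.978, 0.208, -0.001], [-0.002, 0.002, -1.0]] [-1.9900e+01  1.6430e+01  1.0672e+02 -3.0000e-02  5.6700e+01 -3.1900e+01]
to tube [-0.0974  0.0063  0.0502] yaw err -0.823313828335376
```

play_rows(motion=[[[-0.035, 0.002, 0.005, 0, 0, 0.4], [-0.07, 0.005, 0.02, 0, 0, 0.8], [-0.097, 0.006, 0.04, 0, 0, 0.8], [-0.097, 0.006, 0.05, 0, 0, 0.8], [-0.097, 0.006, 0.05, 0, 0, 0.8], [-0.097, 0.006, 0.05, 0, 0, 0.8]]])

```text
time_s: 3.03
position: [0.469, -0.1331, 0.1891]
tcp_rot: [[-0.196, 0.981, -0.002], [0.981, 0.196, 0.001], [0.002, -0.002, -1.0]]
force: [0.5, -0.2, 0.8]
opening: 1.003
grasp_force: 0.0
```

Run:
```python
from kin import *
R=np.array(s['tcp_rot']);p=s['position']
print(s['time_s'],np.round(p,4),R.round(3).tolist(),np.round(s['joint_positions'],2))
d=imaging.capture('wrist'); cv2.imwrite('pics/w0.png',d['frame'][:,:,::-1])
for n in ['tube','vial_a']:
  for r in finder.recognise('wrist',n): print(n,r['confidence'],np.round(r['at'],3),pix(d,r['at']).round())
print(pix(d,(.471,-.137,.122)),pix(d,(.4859,-.2067,.069)))
```

```text
3.0333 [ 0.469  -0.1331  0.1891] [[-0.196, 0.981, -0.002], [0.981, 0.196, 0.001], [0.002, -0.002, -1.0]] [-2.9020e+01  2.4100e+01  1.0445e+02  1.0000e-02  5.1570e+01 -4.0350e+01]
tube 0.97 [ 0.587 -0.083  0.114] [493. 175.]
tube 0.95 [ 0.468 -0.132  0.125] [322. 211.]
vial_a 0.64 [ 0.482 -0.194  0.053] [324. 247.]
vial_a 0.56 [ 0.496 -0.259  0.048] [326. 301.]
vial_a 0.48 [ 0.473 -0.134  0.121] [329. 213.]
[325.43356516 216.3305518 ] [325.80116622 266.59694193]
```

View pics/w0.png

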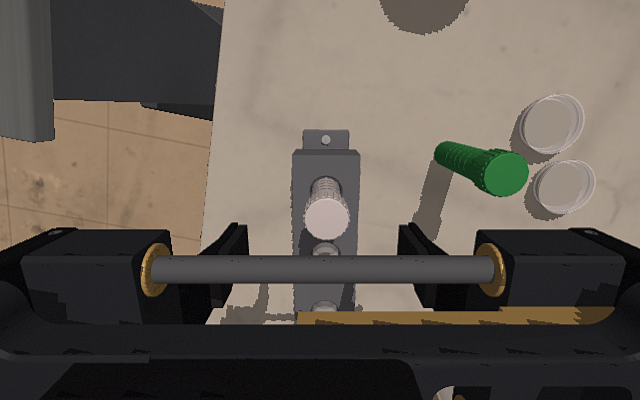

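The wrist view has the white cap top at (327,217), midway between the fingers (about x=323), and the green decoy well to the side. I'll go down now.

play_rows(motion=[[[-0.003, 0.001, 0.02, 0, 0, 0], [-0.003, 0.001, 0.04, 0, 0, 0], [-0.003, 0.001, 0.05, 0, 0, 0], [-0.003, 0.001, 0.05, 0, 0, 0]]])

```text
time_s: 3.52
position: [0.4702, -0.1346, 0.1387]
tcp_rot: [[-0.199, 0.98, -0.003], [0.98, 0.199, 0.001], [0.002, -0.002, -1.0]]
force: [-0.8, -0.0, -0.2]
opening: 1.001
grasp_force: 0.0
```

play_rows(motion=[[[-0.002, 0.001, 0.016, 0, 0, 0], [-0.002, 0.001, 0.032, 0, 0, 0], [-0.002, 0.001, 0.032, 0, 0, 0], [-0.002, 0.001, 0.032, 0, 0, 0]]])

```text
time_s: 3.85
position: [0.4727, -0.1373, 0.1082]
tcp_rot: [[-0.198, 0.98, -0.0], [0.98, 0.198, 0.0], [0.0, -0.0, -1.0]]
force: [1.1, 0.1, -0.0]
opening: 1.0
grasp_force: 0.0
```

play_rows(motion=[[[0, 0, 0, 0, 0, 0], [0, 0, 0, 0, 0, 0], [0, 0, 0, 0, 0, 0], [0, 0, 0, 0, 0, 0], [0, 0, 0, 0, 0, 0], [0, 0, 0, 0, 0, 0], [0, 0, 0, 0, 0, 0], [0, 0, 0, 0, 0, 0]]], fingers=0.02)

```text
time_s: 4.52
position: [0.4725, -0.1378, 0.1076]
tcp_rot: [[-0.197, 0.98, -0.0], [0.98, 0.197, 0.0], [0.0, -0.0, -1.0]]
force: [-0.3, 0.5, -0.4]
opening: 0.477
grasp_force: 0.0
```

play_rows(motion=[[[0, 0, 0, 0, 0, 0], [0, 0, 0, 0, 0, 0], [0, 0, 0, 0, 0, 0], [0, 0, 0, 0, 0, 0], [0, 0, 0, 0, 0, 0], [0, 0, 0, 0, 0, 0]]], fingers=0.0)

```text
time_s: 5.02
position: [0.4725, -0.1378, 0.1075]
tcp_rot: [[-0.197, 0.98, -0.0], [0.98, 0.197, -0.0], [0.0, -0.0, -1.0]]
force: [0.2, 0.1, -0.6]
opening: 0.379
grasp_force: 30.0
```

Run:
```python
from kin import *
print([json.loads(l)['q'] for l in open('log.jsonl')],[json.loads(l)['p'] for l in open('log.jsonl')])
```

```text
[[-19.89769626063081, 16.426953857439702, 106.72340864914898, -0.032210341951067235, 56.704899195733645, -31.90326798003755], [-29.015600008718117, 24.10433066300984, 104.45313315170218, 0.014860855923098201, 51.573387224607735, -40.35152114931568], [-29.29025830629701, 32.54245369942, 107.63131343774708, -0.0034774704767800476, 39.82912999041058, -40.658880325712865]] [[0.4444714648252657, -0.04297316046374139, 0.24001202573685726], [0.4689570414676736, -0.1331155846437111, 0.18909648951450786], [0.4725192680639284, -0.13780134878656805, 0.10751947029377183]]
```

play_rows(motion=[[[0, 0, -0.01, 0, 0, 0], [0, 0, -0.03, 0, 0, 0], [0, 0, -0.05, 0, 0, 0], [0, 0, -0.075, 0, 0, 0], [0, 0, -0.1, 0, 0, 0], [0, 0, -0.125, 0, 0, 0], [0, 0, -0.14, 0, 0, 0], [0, 0, -0.15, 0, 0, 0]]])

```text
time_s: 5.68
position: [0.4731, -0.138, 0.2604]
tcp_rot: [[-0.197, 0.98, 0.004], [0.98, 0.197, -0.002], [-0.003, 0.003, -1.0]]
force: [0.1, 0.3, -0.7]
opening: 0.373
grasp_force: 30.0
```

play_rows(motion=[[[0, 0, 0, 0, 0, 0], [0.01, 0, -0.01, 0, 0, 0], [0.03, 0, -0.03, 0, 0, 0], [0.05, 0, -0.05, 0, 0, 0], [0.07, 0, -0.05, 0, 0, 0], [0.09, 0, -0.05, 0, 0, 0], [0.1, 0, -0.05, 0, 0, 0], [0.1, 0, -0.05, 0, 0, 0]]])

```text
time_s: 6.35
position: [0.4511, -0.0374, 0.3071]
tcp_rot: [[-0.2, 0.98, -0.003], [0.98, 0.2, 0.001], [0.002, -0.002, -1.0]]
force: [0.0, -0.6, 0.3]
opening: 0.377
grasp_force: 30.0
```

Run:
```python
from kin import *
print(s['grasp_force'],s['opening'],s['position'],np.round(s['joint_positions'],2))
from scipy.optimize import least_squares
from scipy.spatial.transform import Rotation as Ro
D=[json.loads(l) for l in open('log.jsonl')]
D.append({'q':[53.944,30.224,82.088,0,67.689,-10.227],'p':[0.272,0.563,0.24]})
# planar: r, z of TCP with tool down; sum=180.  lateral offset
for d in D:
    q=np.radians(d['q']); p=d['p']; c,sn=np.cos(q[0]),np.sin(q[0])
    d['r']=c*p[0]+sn*p[1]; d['l']=-sn*p[0]+c*p[1]
    print(round(d['r'],4),round(d['l'],4))
def f(x):
    a,h,L1,L2=x; o=[]
    for d in D:
        q=np.radians(d['q']); 
        o+= [a+L1*np.sin(q[1])+L2*np.sin(q[1]+q[2])-d['r'], h+L1*np.cos(q[1])+L2*np.cos(q[1]+q[2])-d['z'] if 'z' in d else h+L1*np.cos(q[1])+L2*np.cos(q[1]+q[2])-d['p'][2]]
    return o
s_=least_squares(f,[0,.1,.4,.4]); print(s_.x.round(4),np.abs(s_.fun).max())
```

```text
30.000367420725524 0.37708378202189213 [ 0.45114679 -0.03737995  0.30710859] [-1.8950e+01  1.1830e+01  1.0046e+02  3.0000e-02  6.7880e+01 -3.0490e+01]
0.4326 0.1109
0.4747 0.1111
0.4795 0.111
0.4388 0.1111
0.6152 0.1115
[-0.0262 -0.044   0.5132  0.3838] 0.028029684251477227
```

```bash
cat > fit.py <<'E'
from kin import *
from scipy.optimize import least_squares
D=[json.loads(l) for l in open('log.jsonl')]
D.append({'q':[53.944,30.224,82.088,0,67.689,-10.227],'p':[0.272,0.563,0.24]})
def f(x):
    a,h,L1,L2,p=x; o=[]
    for d in D:
        q=np.radians(d['q']);P=d['p'];r=np.cos(q[0])*P[0]+np.sin(q[0])*P[1]
        t=q[1]+q[2]
        o+=[a+L1*np.sin(q[1])+L2*np.sin(t)+p*np.cos(t)-r, h+L1*np.cos(q[1])+L2*np.cos(t)-p*np.sin(t)-P[2]]
    return o
for x0 in ([0,.1,.4,.4,0],[0,-.1,.4,.3,.1],[.1,0,.3,.4,-.1]):
    S=least_squares(f,x0); print(S.x.round(4),np.abs(S.fun).max())
E
python3 fit.py
```

```text
[-0.0008 -0.0155  0.589   0.3917  0.1136] 0.0010190257962287563
[-0.0008 -0.0155  0.589   0.3917  0.1136] 0.0010190256545932197
[-0.0008 -0.0155  0.589   0.3917  0.1136] 0.0010190265910429153
```

play_rows(motion=[[[0, 0, 0, -1, 5, 0], [0, 0, 0, -2, 10, 0], [0, 0, 0, -3, 15, 0], [0, 0, 0, -3, 15, 0], [0, 0, 0, -3, 15, 0]]])

```text
time_s: 6.77
position: [0.4528, -0.0413, 0.3068]
tcp_rot: [[-0.194, 0.981, -0.001], [0.947, 0.187, 0.262], [0.258, 0.05, -0.965]]
force: [-0.1, 0.2, -1.0]
opening: 0.376
grasp_force: 30.0
```

Run:
```python
from kin import *
print(s['time_s'],np.round(s['position'],4),np.array(s['tcp_rot']).round(3).tolist(),np.round(s['joint_positions'],2),s['grasp_force'],s['opening'])
t=imaging.capture('top');c=imaging.capture('scene')
cv2.imwrite('pics/tc.png',np.hstack([cv2.resize(t['frame'][90:240,60:260],None,fx=2,fy=2,interpolation=2),cv2.resize(c['frame'][60:210,180:380],None,fx=2,fy=2,interpolation=2)])[:,:,::-1])
```

```text
6.7667 [ 0.4528 -0.0413  0.3068] [[-0.194, 0.981, -0.001], [0.947, 0.187, 0.262], [0.258, 0.05, -0.965]] [-28.2   13.8   99.56  13.85  74.46 -44.03] 29.99973756959662 0.3763785016726486
```

View pics/tc.png

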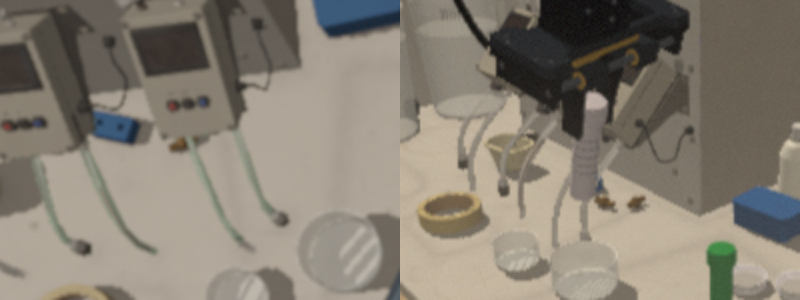

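q4 rises as the tool tilts towards +y, so I'll lay the tube towards +y. That keeps the gripper body on the clear side, and the picture shows the tube held straight in the fingers. Next I'll carry on tilting and check the cable clearance.

play_rows(motion=[[[0, 0, 0, -1.2, 6, 0], [0, 0, 0, -2.4, 12, 0], [0, 0, 0, -3.6, 18, 0], [0, 0, 0, -4.8, 24, 0], [0, 0, 0, -6, 30, 0], [0, 0, 0, -7.2, 36, 0], [0, 0, 0, -7.9, 40, 0], [0, 0, 0, -7.9, 40, 0]]])

```text
time_s: 7.53
position: [0.4527, -0.0405, 0.3055]
tcp_rot: [[-0.192, 0.981, -0.004], [0.546, 0.11, 0.831], [0.816, 0.157, -0.557]]
force: [1.2, 0.5, -1.2]
opening: 0.375
grasp_force: 30.0
```

Run:
```python
from kin import *
R=np.array(s['tcp_rot'])
print(s['time_s'],np.round(s['position'],4),R.round(3).tolist(),np.round(s['joint_positions'],2),s['grasp_force'])
w=np.cross(R[:,2],[0,1,0]);a=np.arcsin(np.linalg.norm(w));print('turn to +y',np.degrees(R.T@w/np.linalg.norm(w)*a).round(2))
t=imaging.capture('top');c=imaging.capture('scene')
def tri(a,b):
    A=[];B=[]
    for d,uv in((t,a),(c,b)):
        o=-d['R'].T@d['t'];r=d['R'].T@np.linalg.solve(d['camera_matrix'],[*uv,1.]);r/=np.linalg.norm(r);P=np.eye(3)-np.outer(r,r);A.append(P);B.append(P@o)
    x=np.linalg.lstsq(np.vstack(A),np.hstack(B),rcond=None)[0];return x.round(3),pix(t,x).round(),pix(c,x).round()
print('cable at handset 3 right',tri((177,155),(282,127)),'tip',tri((200,199),(257,183)))
print('handset3 front corner',tri((178,148),(296,128)))
```

```text
7.5333 [ 0.4527 -0.0405  0.3055] [[-0.192, 0.981, -0.004], [0.546, 0.11, 0.831], [0.816, 0.157, -0.557]] [-43.69  28.13  98.82  37.06  97.25 -65.49] 29.999472904019058
turn to +y [-6.71 33.17  0.  ]
cable at handset 3 right (array([0.629, 0.185, 0.171]), array([176., 157.]), array([283., 127.])) tip (array([0.553, 0.188, 0.026]), array([197., 208.]), array([265., 181.]))
handset3 front corner (array([0.659, 0.181, 0.158]), array([180., 144.]), array([293., 129.]))
```

play_rows(motion=[[[0, 0, 0, -1.2, 6, 0], [0, 0, 0, -2.4, 12, 0], [0, 0, 0, -3.6, 18, 0], [0, 0, 0, -4.8, 24, 0], [0, 0, 0, -6, 30, 0], [0, 0, 0, -6.7, 33, 0], [0, 0, 0, -6.7, 33, 0], [0, 0, 0, -6.7, 33, 0]]])

```text
time_s: 8.3
position: [0.4529, -0.0389, 0.3076]
tcp_rot: [[-0.195, 0.981, -0.003], [0.007, 0.004, 1.0], [0.981, 0.195, -0.007]]
force: [0.4, -0.2, -0.5]
opening: 0.376
grasp_force: 30.0
```

Run:
```python
from kin import *
R=np.array(s['tcp_rot'])
print(s['time_s'],np.round(s['position'],4),R.round(3).tolist(),np.round(s['joint_positions'],2),s['grasp_force'])
w=np.cross(R[:,2],[0,1,0]);a=np.arcsin(np.linalg.norm(w));print('turn to +y',np.degrees(R.T@w/np.linalg.norm(w)*a).round(2))
print('shift',(R.T@(np.array([.526,.119,.24])-s['position'])).round(4))
```

```text
8.3 [ 0.4529 -0.0389  0.3076] [[-0.195, 0.981, -0.003], [0.007, 0.004, 1.0], [0.981, 0.195, -0.007]] [-47.26  44.43  99.75  48.38 115.14 -75.31] 30.000161316711456
turn to +y [-0.23  0.39  0.  ]
shift [-0.0795  0.0591  0.1582]
```

play_rows(motion=[[[-0.005, 0.005, 0.02, 0, 0, 0], [-0.015, 0.015, 0.045, 0, 0, 0], [-0.03, 0.025, 0.07, 0, 0, 0], [-0.045, 0.038, 0.095, 0, 0, 0], [-0.06, 0.048, 0.12, 0, 0, 0], [-0.07, 0.055, 0.142, 0, 0, 0], [-0.078, 0.059, 0.155, 0, 0, 0], [-0.08, 0.059, 0.158, 0, 0, 0]]])

```text
time_s: 8.97
position: [0.526, 0.121, 0.2404]
tcp_rot: [[-0.197, 0.98, -0.005], [0.007, 0.007, 1.0], [0.98, 0.197, -0.008]]
force: [-0.2, -0.8, -0.1]
opening: 0.376
grasp_force: 30.0
```

play_rows(motion=[[[0, 0, 0, 0, 0, 0], [0, 0, 0, 0, 0, 0], [0, 0, 0, 0, 0, 0], [0, 0, 0, 0, 0, 0]]])

```text
time_s: 9.3
position: [0.5265, 0.1169, 0.2406]
tcp_rot: [[-0.197, 0.98, 0.001], [0.006, 0.0, 1.0], [0.98, 0.197, -0.006]]
force: [0.4, -0.6, -1.2]
opening: 0.376
grasp_force: 30.0
```

Run:
```python
from kin import *
R=np.array(s['tcp_rot'])
print(s['time_s'],np.round(s['position'],4),R[:,2].round(3).tolist(),np.round(s['joint_positions'],2),np.abs(s['qvel']).max())
t=imaging.capture('top');c=imaging.capture('scene')
for n in ['tube','tube_cap','dish']:
  for k,d in(('top',t),('scene',c)):
    for r in finder.recognise(k,n): print(n,k,round(r['confidence'],2),np.round(r['at'],3))
print(pix(t,(.526,.1155,.24)),pix(c,(.526,.1155,.24)),pix(c,(.526,.22,.24)))
cv2.imwrite('pics/fin.png',np.hstack([cv2.resize(t['frame'][110:310,130:330],None,fx=2,fy=2,interpolation=2),cv2.resize(c['frame'][60:260,180:380],None,fx=2,fy=2,interpolation=2)])[:,:,::-1])
```

```text
9.3 [0.5265 0.1169 0.2406] [0.001, 1.0, -0.006] [-29.63  51.33 100.67  63.25 103.11 -76.56] 0.3848528611730896
tube top 0.72 [0.526 0.188 0.252]
tube scene 0.8 [ 0.586 -0.092  0.057]
tube scene 0.66 [0.521 0.164 0.25 ]
tube_cap top 0.98 [0.523 0.191 0.25 ]
tube_cap scene 0.68 [0.519 0.166 0.25 ]
tube_cap scene 0.56 [ 0.586 -0.086  0.06 ]
dish top 0.63 [0.502 0.264 0.016]
dish scene 0.59 [0.493 0.236 0.016]
dish scene 0.56 [0.532 0.112 0.028]
dish scene 0.23 [ 0.496 -0.283  0.058]
[207.00800162 193.59284487] [263.89486623 118.69841167] [241.46785085 108.25392775]
```

View pics/fin.png

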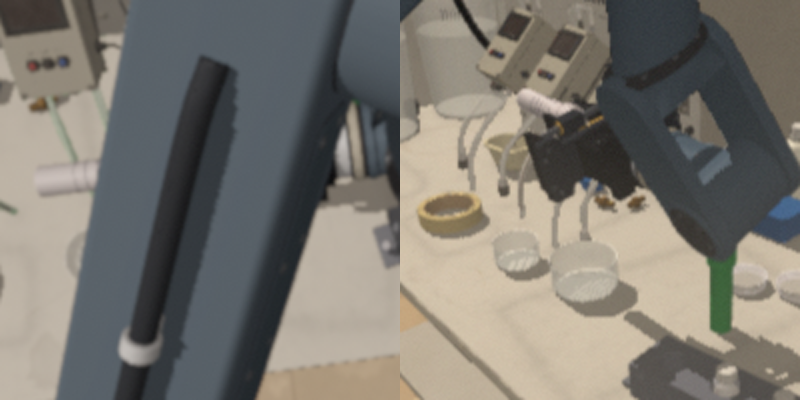

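The tube is level, and its foot end shows at scene (247,113). The dish hasn't moved from (272,195), the vial that shows still stands, and nothing is touching, so I'll hand it in.

```bash
python3 -c "
from rig import bot
print(bot.hand_in())"
```

```text
the job is handed in; nothing more can be done
None
```

I drew the tall tube out of its well and handed the job in at about 9 s, holding it level with its cap over the larger dish, about 240 mm above the table. The last readings showed a steady 30 N grip. In the last pictures the dish was unmoved, but the arm hid part of the rack. The hand-in gave no verdict.

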